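Load the jar caddy and push its stuck carriage home

ROBOT

A 6-joint arm with a two-finger parallel gripper is mounted at the origin on a cart in front of the work surface, level with it; the furniture and walls round the work are solid. World frame = base frame: x ahead of the robot, y to its left, z up, the work surface at z = 0. Lengths are in m, angles in rad, forces in N, time in s.
With the tool pointing down it reaches from about 0.35 to 0.975 m from the base axis. Payload 4.9 kg.
Tool frame: the origin (TCP) lies at the very end of the fingers, on their centre line; the grasp point (between the pads) lies 19 mm behind it; z points along the fingers, y is the line along which they close (so a half turn about z gives the same grasp; the last joint's range is limited). The gripper opens to 85 mm and grips with 20 to 120 N. Pads are 22 mm wide; open, the fingers measure 114 mm over their backs; the gripper's body (76 mm by 85 mm) begins 54 mm behind the grasp point. The pads swing forward as they close: fully open they stand 13 mm farther back than shut.
Start: joints at [1.035, 0.053, 1.613, -0, 1.476, -0.119], TCP at [0.253, 0.571, 0.231] pointing down, gripper open.
Joint ranges: [-3.01, 3.01], [-1.01, 2.22], [0.06, 2.58], [-1.02, 4.17], [0.09, 2.62], [-3.14, 3.14]. Speed limits (rad/s): [2.57, 2.57, 3.14, 3.14, 3.14, 3.14].

INTERFACE

Orientations are given as a rotation vector (axis times angle).
In Python, from station import ctrl, imaging gives the robot as it stands.
- The arm moves only by the tool play_rows, never from a script. Its argument "series" is a list of rows, each a list of 3 entries, a list of its own where there are three numbers: the opening, from 0 (shut) to 1 (fully open), then the shift along the tool's x, y, z each as a share of 0.05 m, from -1 to 1, then the turn, a rotation vector about the tool's x, y, z each as a share of 8 degrees, from -1 to 1. In form: [[grip, [dx, dy, dz], [ax, ay, az]], ...]. A call has 1 to 8 rows; each row shifts and turns the commanded pose from where the row before left it, along the tool's axes as they then stand; what a row does not reach is not made up. A row lasts 1/8 s, in which the tool goes at most 62.5 mm and 10.7 degrees, less where a joint would pass 70% of its speed; a pose out of reach is approached as far as the arm can. A call with a number of a shift or a turn outside -1 to 1 is refused whole. A call with a gripper value outside its range is refused whole. The fingers move at their own pace and stop on an object; "force" is the grip in N (left out, the last holds). Time passes only in rows, so rows that do not move let the fingers close. It gives the time, the measured TCP pose, the force, the opening and the grip force at its end, in the units of the state.
- ctrl.get_obs(): the state, without advancing time (a new reading comes with each control period).
- imaging.get_image(name): name is "scene" or "top" or "wrist"; returns a dict with "color" (420x560x3 uint8, blue, green, red), "fx", "fy", "cx", "cy" (pixels), "extrinsics" (4x4, takes a point from world to camera coordinates); the wrist camera has in their place "hand_eye" (4x4, takes a point from camera to tool coordinates, whose origin is the TCP and whose axes are the flange's). Camera axes: x right, y down, z forward; pixel columns grow to the right and rows downward; lengths in m; the calibration is good to about 2 mm. The wrist camera is an equidistant fisheye: a pixel r from the principal point sees the ray r / f radians off the axis. A picture is of the moment at which its call begins: read the wrist's pose just before it. There is no depth.
- ctrl.finish_job(): hands the job in; it is judged then, once.
The state is a dict: "t": time; "q": joint angles; "dq": joint speeds; "effort": joint torques, N m; "tool_pos": TCP position; "tool_rot": TCP orientation; "contact_force": force on the tool from outside, world axes, zero at the start; "wrist_torque": the same for the moment, N m; "opening": finger opening in m; "grip_force": force on a finger pad.
Only numpy, scipy, OpenCV 4.12 (cv2) and the standard library are available. Lean on these libraries where they do the work, as an engineer would, in place of code of your own. Each camera call takes 0.05 s, during which the arm holds its last target. There are 200 camera calls.

TASK

Stand the red-capped spice jar from the worktop upright in the empty round pocket of the wooden jar caddy. Then push the caddy by its dark board along its rail: it is stuck and breaks free with a small jerk. Keep pushing until it has come up against the rubber stop hidden inside the rail, without pressing hard on the stop, and let go there with both jars still standing in their pockets and the glass and the small red tin left alone.

Things in the scene. Friction and masses are not known exactly. Their poses are not given: they have to be found in the camera images.
- rail: Fixed wooden plinth, 390 long x 110 wide x 34 mm high, with two steel rods along it; origin at the centre of its underside, on the worktop. Its own +x axis is the direction in which the caddy must be pushed (roughly towards the robot's right, -y of the world). The visible rods are longer than the usable travel: the stop is inside the plinth and cannot be seen.
- caddy (a joint): Travel of the wooden jar caddy along the rail's +x, m; 0 at the start, where it is stuck: it takes a steady push of 11 to 19 N to break free within the first 10 mm, and then slides with a steady drag of 3 to 4 N and stays where it is left. The stop is met somewhere between 0.09 and 0.17 m, different each time.
- pocket (a point): Centre of the floor of the empty round pocket (55 mm wide, 16 mm deep, its floor 40 mm above the worktop) of the caddy; moves with the caddy. The caddy is a pale wooden block 172 mm long and 100 mm wide whose top is 56 mm above the worktop; a second, equal pocket, 70 mm farther along +x, holds the other jar. The caddy's points have the same axes as the rail.
- push_board (a point): Middle of the top edge of the rear face of the caddy's upright dark board (12 mm thick along the rail, 84 mm wide across it, top 112 mm above the worktop, standing 56 mm above the block); the face looks along the rail's -x and is the one to push on. It lies 72 mm behind the empty pocket's centre. Nothing stands behind it.
- buffer (a joint): Squeeze of the hidden rubber stop in m: 0 until the caddy meets it, then 2 N per mm. It must not be pressed past 8 mm (about 16 N at the stop, 20 N in all with the drag); let go, the caddy's drag keeps it squeezed by 1 to 2 mm. The number does not tell where the stop is.
- spice_jar: The jar to load: round glass spice jar, 45 mm in diameter, 106 mm high, red cap (the top 21 mm), about 0.11 kg, standing alone on the worktop to the right of the rail; origin at the centre of its underside, z up.
- other_jar: An equal jar with a red cap that already stands in the caddy's second pocket and rides along; origin at the centre of its underside, z up.
- tumbler: Clear drinking glass, 60 mm wide, 104 mm high, standing on the worktop on the robot's side of the rail, towards its far end; leave alone; origin at the centre of its underside.
- red_tin: Small dark red round tin, 58 mm wide, 72 mm high, standing on the worktop beyond the rail; leave alone; origin at the centre of its underside.
There are look-alikes about, which are no part of the job. What is shaped like the spice_jar but orange is not meant.

How it is judged:
By the outcome, as a careful person would: the job done as asked, in the order asked, and still so for the second after the job is handed in, with the robot touching nothing.
It also fails if it takes over 67 s, if anything falls off the work surface, if the arm or the gripper's body presses on something with over 40 N, if the wrist force passes 120 N, or if a joint passes its speed limit or range.

## Working session

There is one attempt and no reset: what is moved stays moved. The work goes in short steps, Python scripts to look and compute and a tool call to move; the robot and the scene stay as the last step left them, time stands still between calls to the robot, and variables do not carry over. Pictures are saved under pics/ and viewed, at most 10 in all, crops included, and the job is handed in when it is done.

Besides the shell and the picture viewer there is one more tool, called after "Call:" as a command line: name --argument value ..., lists and objects as JSON in quotes. play_rows: Moves the arm, as the interface text tells. Shift numbers are shares of 0.05 m and turn numbers shares of 8 degrees, none past 1 either way. Its arguments: {"type":"object","properties":{"series":{"type":"array"},"force":{"type":"number"}},"required":["series"]}

```bash
mkdir -p pics; ls; python3 - <<'E'
from station import ctrl, imaging
import cv2,numpy as np
o=ctrl.get_obs();print(o)
for n in("scene","top"):
    d=imaging.get_image(n);cv2.imwrite(f"pics/{n}0.png",d["color"])
    print(n,d["fx"],d["fy"],d["cx"],d["cy"],np.round(d["extrinsics"],4).tolist())
    np.savez(f"{n}.npz",**d)
E
```

```text
pics
{'t': 0.0, 'q': array([ 1.03499800e+00,  5.33558986e-02,  1.61430573e+00,  1.78310677e-05,
        1.47600284e+00, -1.19011094e-01]), 'dq': array([ 3.33322819e-04, -8.95687401e-04,  2.43400805e-05,  1.01717794e-03,
       -7.40208747e-04,  5.58512627e-04]), 'effort': array([ 1.17806318e-03, -3.93681693e+01, -3.70181715e+01,  2.27223637e-05,
        6.91837791e-03,  3.28148303e-06]), 'tool_pos': array([0.25269385, 0.57095171, 0.23005661]), 'tool_rot': array([-6.49820506e-01, -3.07295247e+00,  3.07189146e-03]), 'contact_force': array([ 0.17536226,  0.05191473, -0.02357773]), 'wrist_torque': array([ 0.01719739, -0.02824934, -0.00395809]), 'grip_force': 0.0, 'opening': 0.0852348038096355}
scene 381.57270354264887 381.57270354264887 277.05653660707674 205.98105691174155 [[0.5716, -0.8205, 0.0033, -0.3239], [-0.5562, -0.3904, -0.7336, 0.3646], [0.6032, 0.4175, -0.6796, 0.5963], [0.0, 0.0, 0.0, 1.0]]
top 407.48017739699185 407.48017739699185 286.2623378793888 202.49905082143246 [[0.1391, -0.9903, 0.002, -0.0855], [-0.9675, -0.1363, -0.2132, 0.5525], [0.2114, 0.0277, -0.977, 1.0017], [0.0, 0.0, 0.0, 1.0]]
```

View pics/scene0.png

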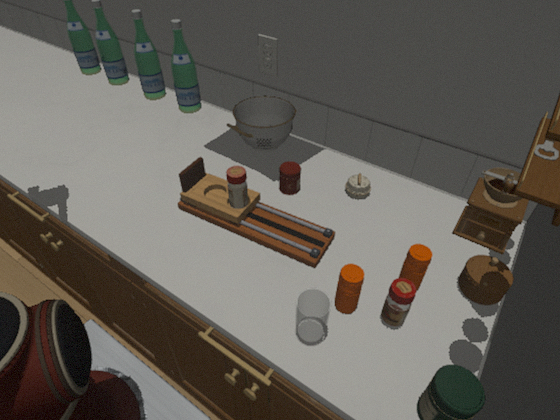

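View pics/top0.png

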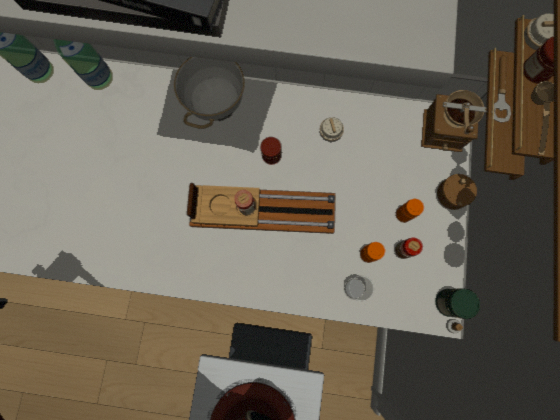

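The scene view shows the caddy at (220,195), the target jar at (398,302), with orange look-alikes at (349,288) and (416,265), the tumbler at (312,316) and the tin at (290,178). In the top view the pocket is at about (220,204) and the jar cap at (411,247).

```bash
python3 - <<'E'
import cv2,numpy as np
for n,(a,b,c,d) in dict(top=(180,440,130,300),scene=(170,434,150,345)).items():
    im=np.load(n+".npz")["color"][c:d,a:b]
    im=cv2.resize(im,None,fx=3,fy=3,interpolation=cv2.INTER_CUBIC)
    im=np.clip(im.astype(float)*1.4,0,255).astype(np.uint8)
    cv2.imwrite(f"pics/{n}c.png",im)
E
```

```text
(no output)
```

View pics/topc.png

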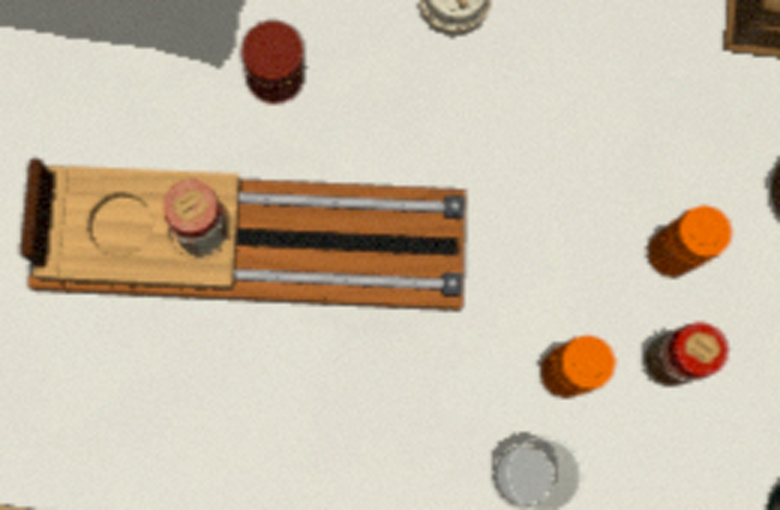

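View pics/scenec.png

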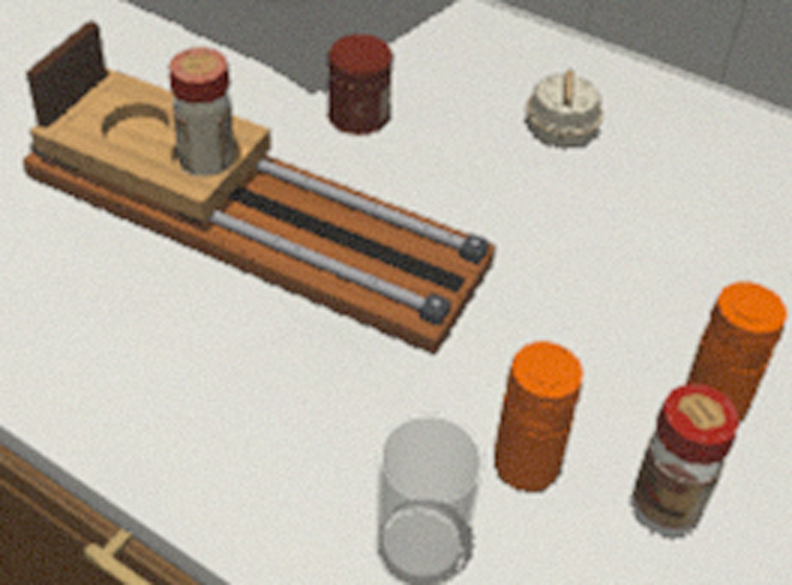

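The crops show the jar's cap top at top-crop (702,347) and scene-crop (701,411). The pocket rim is centred at about (122,224) and (142,125). The other jar's cap is at (192,203) and (200,66), and the rail's end corners are at (467,190) and (463,310).

```bash
cat > h.py <<'E'
import numpy as np
def ray(n,u,v):
    d=np.load(n+".npz");a,c={"top":(180,130),"scene":(170,150)}[n]
    u=a+(u+.5)/3-.5;v=c+(v+.5)/3-.5
    E=d["extrinsics"];R=E[:3,:3]
    return -R.T@E[:3,3],R.T@np.array([(u-d["cx"])/d["fx"],(v-d["cy"])/d["fy"],1])
def atz(n,u,v,z):
    o,r=ray(n,u,v);return (o+r*(z-o[2])/r[2])[:2]
E
python3 - <<'E'
from h import *
np.set_printoptions(precision=4,suppress=True)
for name,z,t,s in [("jarcap",.106,(702,347),(701,411)),("pocket",.056,(122,224),(142,125)),("other",.146,(192,203),(200,66)),
 ("railRfar",.034,(467,190),(495,246)),("railRnear",.034,(463,310),(434,352)),("railLnear",.034,(28,290),(26,168)),
 ("blkRfar",.056,(240,175),(271,131)),("blkRnear",.056,(235,287),(212,208)),("boardLfar",.112,(37,160),(97,25)),("boardLnear",.112,(22,256),(28,71)),
 ("orange1",.106,(705,230),(749,310)),("orange2",.106,(589,362),(546,371)),("tumblerrim",.104,(545,468),(430,460)),("tin",.072,(273,48),(360,55))]:
    a=atz("top",*t,z) if t else None;b=atz("scene",*s,z);print(name,a,b,a-b)
E
```

```text
jarcap [ 0.4865 -0.3309] [ 0.4878 -0.3292] [-0.0013 -0.0018]
pocket [0.5309 0.1622] [0.5348 0.1598] [-0.0039  0.0023]
other [0.5386 0.0926] [0.5373 0.092 ] [0.0013 0.0006]
railRfar [ 0.6087 -0.1337] [ 0.6009 -0.1376] [0.0078 0.0039]
railRnear [ 0.5008 -0.1425] [ 0.4861 -0.1516] [0.0147 0.009 ]
railLnear [0.4652 0.2378] [0.4572 0.2206] [0.008  0.0172]
blkRfar [0.5887 0.0672] [0.5901 0.0679] [-0.0014 -0.0007]
blkRnear [0.4898 0.0563] [0.492 0.051] [-0.0022  0.0052]
boardLfar [0.5642 0.2309] [0.564  0.2276] [0.0002 0.0033]
boardLnear [0.4825 0.2278] [0.4866 0.2295] [-0.004  -0.0017]
orange1 [ 0.5838 -0.3263] [ 0.5805 -0.3255] [ 0.0033 -0.0008]
orange2 [ 0.4617 -0.2412] [ 0.4614 -0.2402] [ 0.0003 -0.001 ]
tumblerrim [ 0.3731 -0.2147] [ 0.3676 -0.2138] [ 0.0055 -0.0009]
tin [0.7034 0.0544] [0.7005 0.0536] [0.003  0.0009]
```

```bash
cat > plan.py <<'E'
import sys,numpy as np,json
from scipy.spatial.transform import Rotation as R
from station import ctrl
def down(yaw):  # tool y at world angle yaw (deg), z down
    y=np.radians(yaw);Y=np.array([np.cos(y),np.sin(y),0]);Z=np.array([0,0,-1.]);return R.from_matrix(np.c_[np.cross(Y,Z),Y,Z])
def plan(wps,grip):  # wps: (x,y,z,yaw,n)
    o=ctrl.get_obs();p=o["tool_pos"].copy();r=R.from_rotvec(o["tool_rot"])
    print("now",p.round(4),"yaw",np.degrees(np.arctan2(*r.as_matrix()[[1,0],1])).round(2),"tilt",r.as_matrix()[:,2].round(4))
    rows=[]
    for x,y,z,yaw,n in wps:
        T=np.array([x,y,z]);G=down(yaw)
        for k in range(n,0,-1):
            s=np.round(r.inv().apply((T-p)/k)/.05,2);w=np.round(np.degrees((r.inv()*G).as_rotvec())/k/8,2)
            assert abs(s).max()<=1 and abs(w).max()<=1 and np.linalg.norm(s)<1.25,(s,w)
            p=p+r.apply(s*.05);r=r*R.from_rotvec(np.radians(w*8));rows.append([grip,s.tolist(),w.tolist()])
    for i in range(0,len(rows),8):print(json.dumps(rows[i:i+8]).replace(" ",""))
E
python3 -c "
from plan import *
plan([(.45,.25,.25,60,8),(.487,-.05,.25,54,7),(.487,-.330,.19,54,7)],1)"
```

```text
now [0.2527 0.571  0.2302] yaw 66.12 tilt [-0.001  -0.0016 -1.    ]
[[1,[-0.78,-0.53,-0.05],[-0.0,-0.0,0.1]],[1,[-0.78,-0.52,-0.05],[-0.0,-0.0,0.09]],[1,[-0.79,-0.51,-0.05],[-0.0,-0.0,0.1]],[1,[-0.8,-0.5,-0.05],[-0.0,-0.0,0.09]],[1,[-0.8,-0.5,-0.05],[-0.0,-0.0,0.1]],[1,[-0.81,-0.48,-0.05],[-0.0,-0.0,0.09]],[1,[-0.82,-0.47,-0.04],[-0.01,-0.0,0.1]],[1,[-0.82,-0.47,-0.05],[-0.0,-0.0,0.09]]]
[[1,[-0.52,-0.69,0.0],[-0.0,-0.0,0.11]],[1,[-0.53,-0.68,0.0],[-0.0,-0.0,0.11]],[1,[-0.54,-0.67,0.0],[-0.0,-0.0,0.11]],[1,[-0.55,-0.67,0.0],[-0.0,-0.0,0.11]],[1,[-0.56,-0.66,0.0],[-0.0,-0.0,0.1]],[1,[-0.57,-0.65,0.0],[-0.0,-0.0,0.11]],[1,[-0.58,-0.63,0.0],[-0.0,-0.0,0.1]],[1,[-0.47,-0.65,0.17],[-0.0,0.0,0.0]]]
[[1,[-0.47,-0.65,0.17],[-0.0,0.0,0.0]],[1,[-0.47,-0.65,0.17],[-0.0,0.0,0.0]],[1,[-0.47,-0.65,0.17],[-0.0,0.0,0.0]],[1,[-0.47,-0.64,0.17],[-0.0,0.0,0.0]],[1,[-0.47,-0.65,0.18],[-0.0,0.0,0.0]],[1,[-0.47,-0.64,0.17],[-0.0,0.0,0.0]]]
```

Call:
play_rows --series '[[1,[-0.78,-0.53,-0.05],[0,0,0.1]],[1,[-0.78,-0.52,-0.05],[0,0,0.1]],[1,[-0.79,-0.51,-0.05],[0,0,0.1]],[1,[-0.8,-0.5,-0.05],[0,0,0.1]],[1,[-0.8,-0.5,-0.05],[0,0,0.1]],[1,[-0.81,-0.48,-0.05],[0,0,0.1]],[1,[-0.82,-0.47,-0.05],[0,0,0.1]],[1,[-0.82,-0.47,-0.05],[0,0,0.1]]]' --force 40

```text
t: 1.1
tool_pos: [0.45, 0.2484, 0.2509]
tool_rot: [-0.821, -3.032, 0.001]
contact_force: [-0.1, 0.8, 0.3]
opening: 0.0855
grip_force: 0.0
```

Call:
play_rows --series '[[1,[-0.52,-0.69,0],[0,0,0.1]],[1,[-0.53,-0.68,0],[0,0,0.1]],[1,[-0.54,-0.67,0],[0,0,0.1]],[1,[-0.55,-0.67,0],[0,0,0.1]],[1,[-0.56,-0.66,0],[0,0,0.1]],[1,[-0.57,-0.65,0],[0,0,0.1]],[1,[-0.58,-0.63,0],[0,0,0.1]],[1,[-0.47,-0.65,0.17],[0,0,0]]]'

```text
t: 2.1
tool_pos: [0.4863, -0.0916, 0.243]
tool_rot: [0.968, 2.988, -0.0]
contact_force: [0.1, 0.6, 0.4]
opening: 0.0854
grip_force: 0.0
```

Call:
play_rows --series '[[1,[-0.47,-0.65,0.17],[0,0,0]],[1,[-0.47,-0.65,0.17],[0,0,0]],[1,[-0.47,-0.65,0.17],[0,0,0]],[1,[-0.47,-0.65,0.17],[0,0,0]],[1,[-0.47,-0.65,0.17],[0,0,0]],[1,[-0.47,-0.65,0.17],[0,0,0]],[1,[0,0,0],[0,0,0]],[1,[0,0,0],[0,0,0]]]'

```text
t: 3.1
tool_pos: [0.4859, -0.3301, 0.1914]
tool_rot: [-0.968, -2.988, -0.001]
contact_force: [-0.0, -0.6, 0.6]
opening: 0.0855
grip_force: 0.0
```

```bash
python3 - <<'E'
from plan import *
from station import imaging
import cv2
plan([(.487,-.330,.15,54,2)],1)
o=ctrl.get_obs();d=imaging.get_image("wrist");np.savez("w.npz",p=o["tool_pos"],r=o["tool_rot"],**d)
print({k:(np.round(v,4).tolist()) for k,v in d.items() if k!="color"})
im=d["color"].copy()
# predict jar cap top at z .106
R_=R.from_rotvec(o["tool_rot"]);H=d["hand_eye"]
def proj(P):
    t=R_.inv().apply(np.array(P)-o["tool_pos"]);c=H[:3,:3].T@(t-H[:3,3])
    th=np.arctan2(np.hypot(c[0],c[1]),c[2]);a=np.arctan2(c[1],c[0]);return np.array([d["cx"]+d["fx"]*th*np.cos(a),d["cy"]+d["fy"]*th*np.sin(a)])
pts=np.array([proj((.487+.0225*np.cos(a),-.330+.0225*np.sin(a),.106)) for a in np.linspace(0,6.28,40)])
cv2.polylines(im,[np.round(pts*8).astype(np.int32)],True,(255,255,0),1,cv2.LINE_AA,3)
print(proj((.487,-.33,.106)))
cv2.imwrite("pics/w1.png",im)
E
```

```text
now [ 0.4859 -0.3301  0.1914] yaw 54.11 tilt [-6.0e-04  1.1e-03 -1.0e+00]
[[1,[-0.01,0.01,0.41],[0.0,-0.0,0.01]],[1,[-0.01,0.0,0.42],[0.0,-0.01,0.0]]]
{'fx': 325.1923, 'fy': 325.1923, 'cx': 279.4688, 'cy': 213.593, 'hand_eye': [[-0.0008, -0.9638, -0.2667, 0.0667], [1.0, -0.0013, 0.0019, 0.0002], [-0.0021, -0.2667, 0.9638, -0.1418], [0.0, 0.0, 0.0, 1.0]]}
[279.45540467 219.83040216]
```

View pics/w1.png

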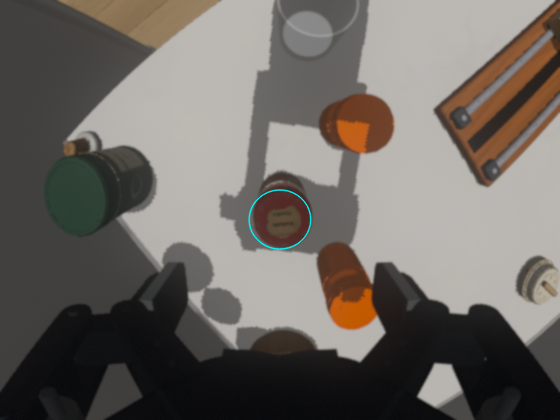

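The wrist view has the cap at (281,218) against a predicted (279.5,220), so the position is good to about 1 mm. The fingers clear the orange jars on the way down.

Call:
play_rows --series '[[1,[-0.01,0.01,0.5],[0,0,0]],[1,[-0.01,0,0.5],[0,0,0]],[1,[0,0,0.5],[0,0,0]],[1,[0,0,0.5],[0,0,0]],[1,[0,0,0.5],[0,0,0]],[1,[0,0,0.23],[0,0,0]],[1,[0,0,0],[0,0,0]]]'

```text
t: 4.03
tool_pos: [0.4871, -0.3299, 0.0549]
tool_rot: [-0.966, -2.988, -0.001]
contact_force: [-0.4, 0.6, 0.5]
opening: 0.0857
grip_force: 0.0
```

Call:
play_rows --series '[[0,[0,0,0],[0,0,0]],[0,[0,0,0],[0,0,0]],[0,[0,0,0],[0,0,0]],[0,[0,0,0],[0,0,0]],[0,[0,0,0],[0,0,0]],[0,[0,0,0],[0,0,0]]]' --force 40

```text
t: 4.78
tool_pos: [0.4881, -0.3312, 0.0566]
tool_rot: [0.967, 2.987, -0.0]
contact_force: [0.6, 1.8, 6.3]
opening: 0.0436
grip_force: 40.3
```

```bash
python3 -c "
from plan import *
plan([(.488,-.331,.1066,54,3),(.489,-.331,.25,54,4),(.5315,.1615,.25,5.5,13)],0)"
```

```text
now [ 0.4881 -0.3312  0.0566] yaw 54.12 tilt [ 2.e-03 -9.e-04 -1.e+00]
[[0,[0.0,0.0,-0.33],[0.0,0.01,0.0]],[0,[0.0,0.0,-0.33],[0.0,0.0,0.01]],[0,[0.0,0.0,-0.34],[0.0,0.01,0.0]],[0,[-0.0,0.0,-0.72],[0.0,-0.0,0.0]],[0,[-0.0,0.01,-0.72],[0.0,-0.0,0.0]],[0,[-0.01,0.0,-0.71],[0.0,-0.0,0.0]],[0,[-0.0,0.01,-0.72],[0.0,-0.0,0.0]],[0,[0.39,0.65,0.0],[0.0,-0.0,0.47]]]
[[0,[0.43,0.62,0.0],[0.0,-0.0,0.47]],[0,[0.47,0.59,0.0],[0.0,-0.0,0.47]],[0,[0.51,0.56,0.0],[0.0,-0.0,0.47]],[0,[0.55,0.53,0.0],[0.0,-0.0,0.47]],[0,[0.58,0.49,0.0],[0.0,-0.0,0.46]],[0,[0.61,0.45,0.0],[-0.0,-0.0,0.47]],[0,[0.64,0.41,0.0],[-0.0,-0.0,0.46]],[0,[0.67,0.37,0.0],[-0.0,-0.0,0.47]]]
[[0,[0.69,0.33,0.0],[-0.0,-0.0,0.46]],[0,[0.71,0.28,0.0],[-0.0,-0.0,0.47]],[0,[0.73,0.23,0.0],[-0.0,-0.0,0.46]],[0,[0.73,0.19,0.01],[-0.0,-0.01,0.47]]]
```

Call:
play_rows --series '[[0,[0,0,-0.33],[0,0,0]],[0,[0,0,-0.33],[0,0,0]],[0,[0,0,-0.34],[0,0,0]],[0,[0,0,-0.72],[0,0,0]],[0,[0,0.01,-0.72],[0,0,0]],[0,[-0.01,0,-0.71],[0,0,0]],[0,[0,0.01,-0.72],[0,0,0]],[0,[0.39,0.65,0],[0,0,0.47]]]'

```text
t: 5.78
tool_pos: [0.4928, -0.2949, 0.2547]
tool_rot: [1.069, 2.945, -0.005]
contact_force: [0.1, 0.8, -1.0]
opening: 0.0435
grip_force: 40.7
```

Call:
play_rows --series '[[0,[0.43,0.62,0],[0,0,0.47]],[0,[0.47,0.59,0],[0,0,0.47]],[0,[0.51,0.56,0],[0,0,0.47]],[0,[0.55,0.53,0],[0,0,0.47]],[0,[0.58,0.49,0],[0,0,0.46]],[0,[0.61,0.45,0],[0,0,0.47]],[0,[0.64,0.41,0],[0,0,0.46]],[0,[0.67,0.37,0],[0,0,0.47]]]'

```text
t: 6.78
tool_pos: [0.5169, 0.0111, 0.2499]
tool_rot: [1.794, 2.577, 0.001]
contact_force: [0.3, 0.2, -1.5]
opening: 0.0433
grip_force: 40.7
```

Call:
play_rows --series '[[0,[0.69,0.33,0],[0,0,0.46]],[0,[0.71,0.28,0],[0,0,0.47]],[0,[0.73,0.23,0],[0,0,0.46]],[0,[0.73,0.19,0],[0,0,0.47]],[0,[0,0,0],[0,0,0]],[0,[0,0,0],[0,0,0]]]'

```text
t: 7.52
tool_pos: [0.5299, 0.1614, 0.2493]
tool_rot: [2.11, 2.327, -0.0]
contact_force: [-0.2, -0.9, -0.9]
opening: 0.0435
grip_force: 40.7
```

```bash
python3 - <<'E'
from plan import *
from station import imaging
import cv2
plan([(.5315,.1615,.125,5.5,4)],0)
o=ctrl.get_obs();d=imaging.get_image("wrist")
im=d["color"].copy();R_=R.from_rotvec(o["tool_rot"]);H=d["hand_eye"]
def proj(P):
    t=R_.inv().apply(np.array(P)-o["tool_pos"]);c=H[:3,:3].T@(t-H[:3,3])
    th=np.arctan2(np.hypot(c[0],c[1]),c[2]);a=np.arctan2(c[1],c[0]);return np.array([d["cx"]+d["fx"]*th*np.cos(a),d["cy"]+d["fy"]*th*np.sin(a)])
u=np.array([.095,-.9955]);n=np.array([.9955,.095]);P=np.array([.5315,.1615])
def draw(pts,c): cv2.polylines(im,[np.round(np.array([proj(p) for p in pts])*8).astype(np.int32)],True,c,1,cv2.LINE_AA,3)
circ=lambda C,r,z:[(*(C+r*np.array([np.cos(a),np.sin(a)])),z) for a in np.linspace(0,6.2,40)]
draw(circ(P,.0275,.056),(255,255,0));draw(circ(P+.07*u,.0225,.146),(0,255,0))
# board top rear edge
draw([(*(P-.072*u+s*.042*n),.112) for s in(-1,1)],(255,0,255))
im=cv2.resize(im,(784,588),interpolation=cv2.INTER_CUBIC);im=np.clip(im*1.3,0,255).astype(np.uint8)
cv2.imwrite("pics/w2.png",im)
E
```

```text
now [0.5299 0.1614 0.2493] yaw 5.59 tilt [ 5.e-04 -5.e-04 -1.e+00]
[[0,[-0.0,0.01,0.62],[0.0,0.0,0.0]],[0,[-0.0,0.01,0.62],[0.0,0.0,0.0]],[0,[-0.0,0.01,0.62],[0.0,0.0,0.01]],[0,[-0.0,0.0,0.63],[0.0,0.0,0.0]]]
```

View pics/w2.png

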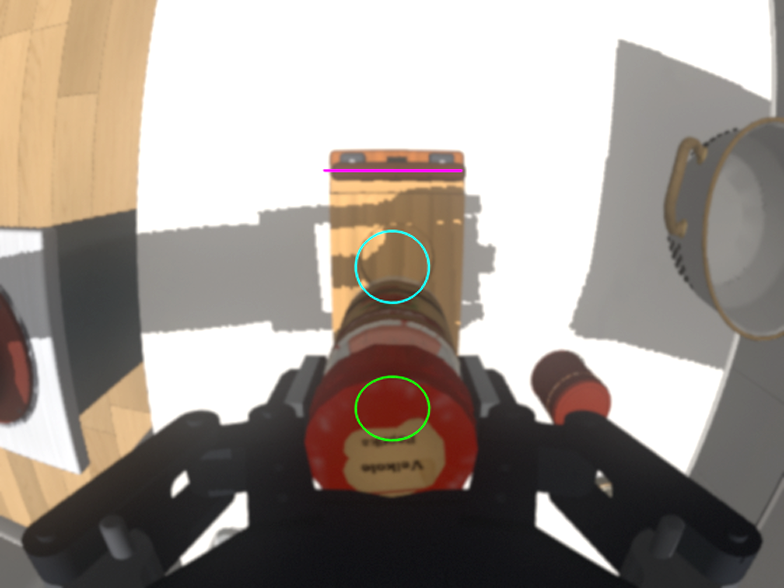

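The wrist view has the board at x 331–464 against a predicted 324–463, so the pocket may lie about 2–3 mm further along world +x. I'll enlarge that part to check.

```bash
python3 - <<'E'
from plan import *
from station import imaging
import cv2
o=ctrl.get_obs();d=imaging.get_image("wrist");np.savez("w2.npz",p=o["tool_pos"],r=o["tool_rot"],**d)
im=d["color"][100:220,220:350].astype(float)
im=cv2.resize(np.clip(im*1.2,0,255).astype(np.uint8),None,fx=5,fy=5,interpolation=cv2.INTER_CUBIC);cv2.imwrite("pics/w3.png",im)
E
```

```text
(no output)
```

View pics/w3.png

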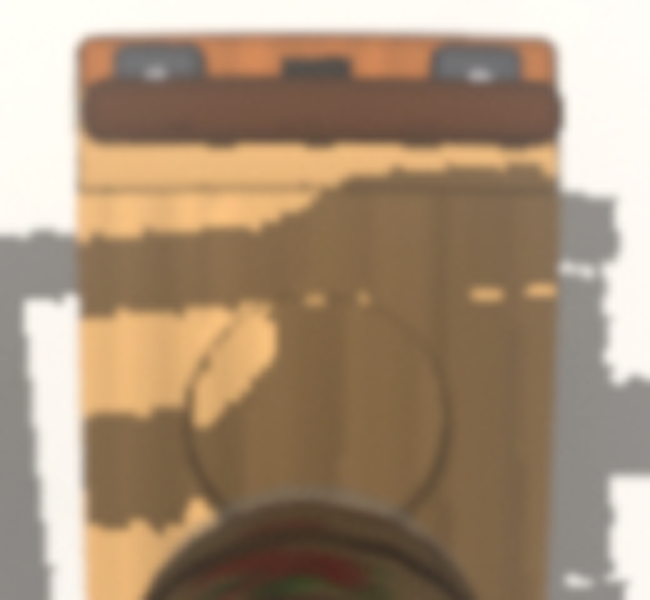

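```bash
python3 - <<'E'
from plan import *
d=np.load("w2.npz");R_=R.from_rotvec(d["r"]);H=d["hand_eye"]
def back(u,v,z):
    u=220+(u+.5)/5-.5;v=100+(v+.5)/5-.5
    a=np.array([(u-d["cx"])/d["fx"],(v-d["cy"])/d["fy"]]);th=np.hypot(*a);c=np.r_[a/th*np.sin(th),np.cos(th)]
    o=R_.apply(H[:3,3])+d["p"];r=R_.apply(H[:3,:3]@c);return (o+r*(z-o[2])/r[2]).round(4)[:2]
for n,u,v,z in [("rimL",185,425,.056),("rimR",449,425,.056),("rimTop",317,296,.056),("boardL",83,80,.112),("boardR",560,80,.112),("boardLf",86,138,.112),("boardRf",560,138,.112),("blkL",85,425,.056),("blkR",552,425,.056)]:print(n,back(u,v,z))
E
```

```text
rimL [0.5068 0.1653]
rimR [0.5619 0.1706]
rimTop [0.5317 0.1949]
boardL [0.4872 0.2341]
boardR [0.5681 0.2421]
boardLf [0.4886 0.2241]
boardRf [0.5691 0.2321]
blkL [0.4858 0.1634]
blkR [0.5837 0.1728]
```

Call:
play_rows --series '[[0,[0.01,0.02,0.65],[0,0,0]],[0,[0.01,0.02,0.65],[0,0,0]],[0,[0.02,0.02,0.65],[0,0,0]],[0,[0,0,0.6],[0,0,0]],[0,[0,0,0],[0,0,0]],[0,[0,0,0],[0,0,0]]]'

```text
t: 8.38
tool_pos: [0.5337, 0.1637, 0.1228]
tool_rot: [2.111, 2.325, 0.002]
contact_force: [-0.2, 0.4, 0.1]
opening: 0.0433
grip_force: 40.8
```

```bash
python3 - <<'E'
from plan import *
from station import imaging
import cv2
plan([(.533,.1635,.1,5.5,2)],0)
o=ctrl.get_obs();d=imaging.get_image("wrist");np.savez("w4.npz",p=o["tool_pos"],r=o["tool_rot"],**d)
s=imaging.get_image("scene")["color"]
f=lambda im,a,b,c,e:cv2.resize(np.clip(im[c:e,a:b]*1.3,0,255).astype(np.uint8),(400,600),interpolation=cv2.INTER_CUBIC)
cv2.imwrite("pics/w4.png",np.hstack([f(d["color"],220,340,60,240),f(s,170,270,110,260)]))
E
```

```text
now [0.5337 0.1637 0.1228] yaw 5.51 tilt [ 2.e-03  3.e-04 -1.e+00]
[[0,[-0.0,-0.01,0.23],[0.01,-0.0,0.0]],[0,[-0.0,-0.0,0.23],[0.0,-0.0,0.0]]]
```

View pics/w4.png

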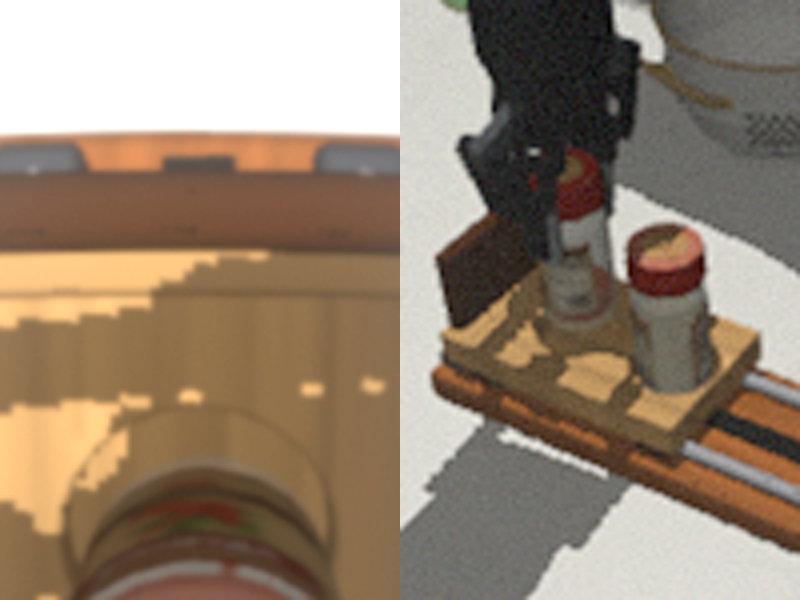

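```bash
python3 - <<'E'
from plan import *
d=np.load("w4.npz");R_=R.from_rotvec(d["r"]);H=d["hand_eye"];x=np.array([-.096,.9954])
def back(u,v,z):
    u=220+(u+.5)*.3-.5;v=60+(v+.5)*.3-.5
    a=np.array([(u-d["cx"])/d["fx"],(v-d["cy"])/d["fy"]]);th=np.hypot(*a);c=np.r_[a/th*np.sin(th),np.cos(th)]
    o=R_.apply(H[:3,3])+d["p"];r=R_.apply(H[:3,:3]@c);return (o+r*(z-o[2])/r[2])[:2]
print("rim ctr",back(199,403,.056)-.0275*x,"L/R",back(63,520,.056),back(335,520,.056))
print("jar ctr",back(205,463,.0662)-.0225*x)
E
```

```text
rim ctr [0.53438282 0.16827327] L/R [0.50679542 0.16949327] [0.5612195  0.17465286]
jar ctr [0.53591701 0.16370455]
```

```bash
python3 - <<'E'
import numpy as np
d=np.load("scene.npz");E=d["extrinsics"]
def pr(P):
    c=P@E[:3,:3].T+E[:3,3];return np.c_[d["cx"]+d["fx"]*c[:,0]/c[:,2],d["cy"]+d["fy"]*c[:,1]/c[:,2]]
a=np.linspace(0,6.28,200)
def circ(x,y,z,r):
    p=pr(np.c_[x+r*np.cos(a),y+r*np.sin(a),0*a+z]);p=np.c_[400+(p[:,0]+.5-170)*4,(p[:,1]+.5-110)*4];return "L%.0f R%.0f top%.0f bot%.0f"%(p[:,0].min(),p[:,0].max(),p[:,1].min(),p[:,1].max())
for y in(.1595,.1637,.168):
    print("held bottom",y,circ(.5337,y,.0662,.0225),"captop",circ(.5337,y,.1722,.0225))
for y in(.0885,.0925,.097):print("other cap",y,circ(.5385,y,.146,.0225))
E
```

```text
held bottom 0.1595 L551 R624 top293 bot340 captop L528 R608 top151 bot197
held bottom 0.1637 L546 R619 top290 bot337 captop L522 R602 top149 bot194
held bottom 0.168 L540 R614 top288 bot335 captop L517 R596 top146 bot191
other cap 0.0885 L633 R714 top226 bot275
other cap 0.0925 L628 R708 top223 bot272
other cap 0.097 L622 R702 top221 bot269
```

The wrist crop has the rim centre at about x=199 and the jar at 205, with the rim top at row 403. The scene crop shows the jar just above the pocket, consistent with the TCP. The estimates put the pocket within about ±3 mm, so I'll shift 1.5 mm and lower gently while watching the force.

Call:
play_rows --series '[[0,[0.03,-0.01,0.1],[0,0,0]],[0,[0,0,0.1],[0,0,0]],[0,[0,0,0.1],[0,0,0]],[0,[0,0,0.06],[0,0,0]],[0,[0,0,0],[0,0,0]]]'

```text
t: 9.1
tool_pos: [0.5319, 0.1655, 0.1028]
tool_rot: [-2.111, -2.326, 0.001]
contact_force: [-0.7, -0.3, -1.1]
opening: 0.0436
grip_force: 40.8
```

Call:
play_rows --series '[[0,[0,0,0.05],[0,0,0]],[0,[0,0,0.05],[0,0,0]],[0,[0,0,0.02],[0,0,0]],[0,[0,0,0],[0,0,0]]]'

```text
t: 9.6
tool_pos: [0.5321, 0.1656, 0.0971]
tool_rot: [-2.111, -2.326, 0.0]
contact_force: [0.0, 0.2, -0.6]
opening: 0.0434
grip_force: 40.8
```

Call:
play_rows --series '[[0,[0,0,0.02],[0,0,0]],[0,[0,0,0.02],[0,0,0]],[0,[0,0,0],[0,0,0]]]'

```text
t: 9.98
tool_pos: [0.5325, 0.1657, 0.0965]
tool_rot: [2.111, 2.326, 0.001]
contact_force: [-2.1, -0.3, 5.9]
opening: 0.0432
grip_force: 39.9
```

Call:
play_rows --series '[[0.6,[0,0,0],[0,0,0]],[0.75,[0,0,0],[0,0,0]],[0.85,[0,0,0],[0,0,0]],[0.85,[0,0,0],[0,0,0]],[0.85,[0,0,-0.3],[0,0,0]],[0.85,[0,0,-0.4],[0,0,0]],[0.85,[0,0,-0.4],[0,0,0]],[0.85,[0,0,-0.6],[0,0,0]]]'

```text
t: 10.98
tool_pos: [0.532, 0.1655, 0.182]
tool_rot: [2.111, 2.327, 0.0]
contact_force: [0.5, 0.2, -0.2]
opening: 0.0727
grip_force: 0.0
```

Call:
play_rows --series '[[0.85,[0,0,-0.8],[0,0,0]],[0.85,[0,0,-0.8],[0,0,0]],[0.5,[0,0,0],[0,0,0]],[0,[0,0,0],[0,0,0]]]'

```text
t: 11.48
tool_pos: [0.5321, 0.1656, 0.261]
tool_rot: [2.111, 2.326, 0.001]
contact_force: [-1.2, 0.3, -0.3]
opening: 0.037
grip_force: 0.0
```

```bash
python3 - <<'E'
from plan import *
from station import imaging
import cv2
o=ctrl.get_obs();d=imaging.get_image("wrist");np.savez("w5.npz",p=o["tool_pos"],r=o["tool_rot"],**d)
s=imaging.get_image("scene")["color"]
f=lambda im,a,b,c,e:cv2.resize(np.clip(im[c:e,a:b]*1.3,0,255).astype(np.uint8),(400,400),interpolation=cv2.INTER_CUBIC)
cv2.imwrite("pics/w5.png",np.hstack([f(d["color"],180,380,100,300),f(s,150,290,110,250)]))
# push pose: behind board
plan([(.527,.29,.22,5.5,3),(.527,.29,.09,5.5,3)],0)
E
```

```text
now [0.5315 0.1654 0.2591] yaw 5.56 tilt [-2.1e-03 -4.0e-04 -1.0e+00]
[[0,[0.83,0.05,0.26],[-0.01,0.0,0.0]],[0,[0.83,0.05,0.26],[-0.0,0.0,0.0]],[0,[0.83,0.05,0.26],[-0.01,0.0,0.01]],[0,[-0.0,0.0,0.87],[0.0,0.0,-0.0]],[0,[-0.0,0.0,0.87],[0.0,0.0,-0.0]],[0,[-0.0,0.0,0.86],[0.0,0.0,-0.0]]]
```

View pics/w5.png

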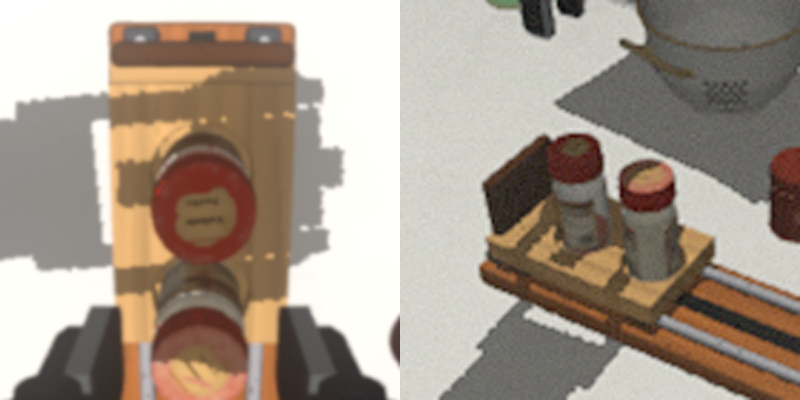

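Both jars stand in their pockets: the loaded one at (205,205) in the wrist crop, upright in the scene crop. Next I go behind the board with the fingers shut.

Call:
play_rows --series '[[0,[0.83,0.05,0.26],[0,0,0]],[0,[0.83,0.05,0.26],[0,0,0]],[0,[0.83,0.05,0.26],[0,0,0]],[0,[0,0,0.9],[0,0,0]],[0,[0,0,0.9],[0,0,0]],[0,[0,0,0.95],[0,0,0]],[0,[0,0,0],[0,0,0]]]'

```text
t: 12.45
tool_pos: [0.523, 0.2884, 0.0775]
tool_rot: [-2.107, -2.323, 0.018]
contact_force: [0.6, -0.4, 0.1]
opening: 0.0005
grip_force: 0.0
```

```bash
python3 -c "
from plan import *
plan([(.527-.0024,.262,.082,5.4,3)],0)"
```

```text
now [0.523  0.2884 0.0775] yaw 5.56 tilt [-0.0116 -0.0047 -0.9999]
[[0,[-0.18,-0.01,-0.03],[-0.03,0.01,0.01]],[0,[-0.17,-0.01,-0.03],[-0.03,0.01,0.01]],[0,[-0.18,0.0,-0.03],[-0.03,0.01,0.0]]]
```

Call:
play_rows --series '[[0,[-0.18,0,-0.03],[-0.03,0.01,0]],[0,[-0.17,0.01,-0.03],[-0.03,0.01,0]],[0,[-0.14,0.01,-0.03],[-0.03,0.01,0]],[0,[-0.05,0,0],[0,0,0]],[0,[0,0,0],[0,0,0]]]'

```text
t: 13.08
tool_pos: [0.5313, 0.2632, 0.0887]
tool_rot: [2.108, 2.322, 0.02]
contact_force: [-0.3, -0.5, 0.1]
opening: -0.0001
grip_force: 0.0
```

Call:
play_rows --series '[[0,[-0.05,0,0],[0,0,0]],[0,[-0.05,0,0],[0,0,0]],[0,[0,0,0],[0,0,0]]]'

```text
t: 13.45
tool_pos: [0.5316, 0.2583, 0.0881]
tool_rot: [2.108, 2.323, 0.019]
contact_force: [0.4, 0.4, -0.2]
opening: -0.0001
grip_force: 0.0
```

Call:
play_rows --series '[[0,[-0.04,0,0],[0,0,0]],[0,[-0.04,0,0],[0,0,0]],[0,[0,0,0],[0,0,0]]]'

```text
t: 13.82
tool_pos: [0.532, 0.2543, 0.0882]
tool_rot: [2.108, 2.322, 0.019]
contact_force: [-0.5, -0.0, 0.1]
opening: 0.0
grip_force: 0.0
```

Call:
play_rows --series '[[0,[-0.02,-0.05,0.04],[0,0,0]],[0,[-0.03,-0.05,0.04],[0,0,0]],[0,[-0.02,0,0],[0,0,0]],[0,[0,0,0],[0,0,0]]]'

```text
t: 14.32
tool_pos: [0.5274, 0.2505, 0.0841]
tool_rot: [2.108, 2.322, 0.019]
contact_force: [0.0, 0.2, 0.6]
opening: -0.0002
grip_force: 0.0
```

Call:
play_rows --series '[[0,[-0.04,0,0],[0,0,0]],[0,[-0.02,0,0],[0,0,0]],[0,[0,0,0],[0,0,0]]]'

```text
t: 14.7
tool_pos: [0.5277, 0.2487, 0.0843]
tool_rot: [2.109, 2.324, 0.022]
contact_force: [-0.8, 5.6, -0.1]
opening: 0.0
grip_force: 2.8
```

Call:
play_rows --series '[[0,[-0.02,0,0],[0,0,0]],[0,[-0.02,0,0],[0,0,0]],[0,[0,0,0],[0,0,0]]]'

```text
t: 15.08
tool_pos: [0.5277, 0.2484, 0.0844]
tool_rot: [2.11, 2.325, 0.027]
contact_force: [-0.9, 11.1, -2.4]
opening: -0.0
grip_force: 5.7
```

Call:
play_rows --series '[[0,[-0.02,0,0],[0,0,0]],[0,[-0.01,0,0],[0,0,0]],[0,[0,0,0],[0,0,0]]]'

```text
t: 15.45
tool_pos: [0.5277, 0.2483, 0.0844]
tool_rot: [-2.111, -2.326, -0.03]
contact_force: [-0.4, 15.8, -2.5]
opening: -0.0001
grip_force: 8.0
```

Call:
play_rows --series '[[0,[-0.01,0,0],[0,0,0]],[0,[-0.01,0,0],[0,0,0]],[0,[0,0,0],[0,0,0]]]'

```text
t: 15.82
tool_pos: [0.5278, 0.2477, 0.0845]
tool_rot: [-2.11, -2.326, -0.031]
contact_force: [-0.5, 17.7, -3.5]
opening: -0.0001
grip_force: 8.7
```

Call:
play_rows --series '[[0,[-0.01,0,0],[0,0,0]],[0,[-0.01,0,0],[0,0,0]],[0,[0,0,0],[0,0,0]]]'

```text
t: 16.2
tool_pos: [0.5278, 0.2476, 0.0845]
tool_rot: [-2.109, -2.325, -0.033]
contact_force: [-0.8, 20.0, -3.2]
opening: 0.0002
grip_force: 10.2
```

Call:
play_rows --series '[[0,[-0.01,0,0],[0,0,0]],[0,[-0.01,0,0],[0,0,0]],[0,[0,0,0],[0,0,0]]]'

```text
t: 16.58
tool_pos: [0.528, 0.2453, 0.0844]
tool_rot: [2.11, 2.327, 0.029]
contact_force: [-0.2, 13.2, -2.0]
opening: 0.0002
grip_force: 6.9
```

Call:
play_rows --series '[[0,[-0.02,0,0],[0,0,0]],[0,[-0.02,0,0],[0,0,0]],[0,[-0.02,0,0],[0,0,0]],[0,[0,0,0],[0,0,0]]]'

```text
t: 17.08
tool_pos: [0.5286, 0.2391, 0.0843]
tool_rot: [2.108, 2.324, 0.022]
contact_force: [-1.7, 5.9, 0.2]
opening: -0.0002
grip_force: 2.7
```

Call:
play_rows --series '[[0,[-0.02,0,0],[0,0,0]],[0,[-0.02,0,0],[0,0,0]],[0,[-0.02,0,0],[0,0,0]],[0,[0,0,0],[0,0,0]]]'

```text
t: 17.58
tool_pos: [0.529, 0.2346, 0.0842]
tool_rot: [2.107, 2.322, 0.018]
contact_force: [-0.6, 1.8, 0.2]
opening: -0.0002
grip_force: 0.8
```

Call:
play_rows --series '[[0,[-0.06,0,0],[0,0,0]],[0,[-0.08,0,0],[0,0,0]],[0,[-0.08,0,0],[0,0,0]],[0,[-0.08,0,0],[0,0,0]],[0,[-0.08,0,0],[0,0,0]],[0,[-0.08,0,0],[0,0,0]],[0,[-0.08,0,0],[0,0,0]],[0,[-0.08,0,0],[0,0,0]]]'

```text
t: 18.58
tool_pos: [0.532, 0.204, 0.084]
tool_rot: [2.107, 2.323, 0.019]
contact_force: [-1.9, 4.6, 2.6]
opening: -0.0001
grip_force: 2.2
```

Call:
play_rows --series '[[0,[-0.08,0,0],[0,0,0]],[0,[-0.08,0,0],[0,0,0]],[0,[-0.08,0,0],[0,0,0]],[0,[-0.08,0,0],[0,0,0]],[0,[-0.08,0,0],[0,0,0]],[0,[-0.08,0,0],[0,0,0]],[0,[-0.04,0,0],[0,0,0]],[0,[-0.02,0,0],[0,0,0]]]'

```text
t: 19.58
tool_pos: [0.5346, 0.1772, 0.0838]
tool_rot: [2.108, 2.322, 0.019]
contact_force: [-0.6, 4.6, 3.7]
opening: -0.0003
grip_force: 2.1
```

Call:
play_rows --series '[[0,[-0.04,0,0],[0,0,0]],[0,[-0.05,0,0],[0,0,0]],[0,[-0.05,0,0],[0,0,0]],[0,[-0.05,0,0],[0,0,0]],[0,[-0.04,0,0],[0,0,0]],[0,[-0.03,0,0],[0,0,0]]]'

```text
t: 20.32
tool_pos: [0.5358, 0.1642, 0.0838]
tool_rot: [2.108, 2.322, 0.019]
contact_force: [-1.7, 4.0, 3.0]
opening: 0.0004
grip_force: 2.1
```

Call:
play_rows --series '[[0,[-0.03,0,0],[0,0,0]],[0,[-0.03,0,0],[0,0,0]],[0,[-0.03,0,0],[0,0,0]]]'

```text
t: 20.7
tool_pos: [0.5362, 0.1599, 0.0838]
tool_rot: [2.107, 2.323, 0.019]
contact_force: [-1.3, 3.9, 3.2]
opening: 0.0
grip_force: 2.1
```

Travel is about 89 mm. From here I advance 4.5 mm per call and check the force each time.

Call:
play_rows --series '[[0,[-0.03,0,0],[0,0,0]],[0,[-0.03,0,0],[0,0,0]],[0,[-0.03,0,0],[0,0,0]]]'

```text
t: 21.08
tool_pos: [0.5367, 0.1553, 0.0837]
tool_rot: [2.108, 2.323, 0.019]
contact_force: [-1.7, 3.7, 3.5]
opening: 0.0002
grip_force: 2.1
```

Call:
play_rows --series '[[0,[-0.03,0,0],[0,0,0]],[0,[-0.03,0,0],[0,0,0]],[0,[-0.03,0,0],[0,0,0]]]'

```text
t: 21.45
tool_pos: [0.5371, 0.1509, 0.0837]
tool_rot: [2.107, 2.323, 0.019]
contact_force: [-1.4, 3.7, 3.5]
opening: 0.0002
grip_force: 2.1
```

Call:
play_rows --series '[[0,[-0.03,0,0],[0,0,0]],[0,[-0.03,0,0],[0,0,0]],[0,[-0.03,0,0],[0,0,0]]]'

```text
t: 21.82
tool_pos: [0.5375, 0.1464, 0.0837]
tool_rot: [2.108, 2.323, 0.019]
contact_force: [-2.3, 3.9, 3.6]
opening: -0.0003
grip_force: 2.1
```

Call:
play_rows --series '[[0,[-0.03,0,0],[0,0,0]],[0,[-0.03,0,0],[0,0,0]],[0,[-0.03,0,0],[0,0,0]]]'

```text
t: 22.2
tool_pos: [0.538, 0.1419, 0.0836]
tool_rot: [2.108, 2.323, 0.019]
contact_force: [-1.2, 4.0, 3.5]
opening: -0.0002
grip_force: 2.1
```

Call:
play_rows --series '[[0,[-0.03,0,0],[0,0,0]],[0,[-0.03,0,0],[0,0,0]],[0,[-0.03,0,0],[0,0,0]]]'

```text
t: 22.58
tool_pos: [0.5384, 0.1374, 0.0836]
tool_rot: [2.108, 2.323, 0.019]
contact_force: [-2.3, 3.5, 3.8]
opening: -0.0001
grip_force: 2.1
```

Call:
play_rows --series '[[0,[-0.03,0,0],[0,0,0]],[0,[-0.03,0,0],[0,0,0]],[0,[-0.03,0,0],[0,0,0]]]'

```text
t: 22.95
tool_pos: [0.5388, 0.133, 0.0836]
tool_rot: [2.108, 2.323, 0.019]
contact_force: [-2.5, 3.9, 2.7]
opening: 0.0
grip_force: 2.1
```

Call:
play_rows --series '[[0,[-0.03,0,0],[0,0,0]],[0,[-0.03,0,0],[0,0,0]],[0,[-0.03,0,0],[0,0,0]]]'

```text
t: 23.32
tool_pos: [0.5393, 0.1285, 0.0836]
tool_rot: [2.108, 2.323, 0.019]
contact_force: [-1.7, 3.5, 3.5]
opening: -0.0003
grip_force: 2.1
```

Call:
play_rows --series '[[0,[-0.03,0,0],[0,0,0]],[0,[-0.03,0,0],[0,0,0]],[0,[-0.03,0,0],[0,0,0]]]'

```text
t: 23.7
tool_pos: [0.5397, 0.124, 0.0836]
tool_rot: [2.108, 2.323, 0.019]
contact_force: [-2.2, 4.3, 3.8]
opening: 0.0003
grip_force: 2.1
```

Call:
play_rows --series '[[0,[-0.03,0,0],[0,0,0]],[0,[-0.03,0,0],[0,0,0]],[0,[-0.03,0,0],[0,0,0]]]'

```text
t: 24.08
tool_pos: [0.54, 0.1204, 0.0836]
tool_rot: [2.109, 2.323, 0.021]
contact_force: [-2.6, 8.2, 2.7]
opening: 0.0
grip_force: 4.2
```

The force has risen to 8 N, so the stop is met. I press about 1.5 mm more to confirm.

Call:
play_rows --series '[[0,[-0.02,0,0],[0,0,0]],[0,[-0.01,0,0],[0,0,0]],[0,[0,0,0],[0,0,0]]]'

```text
t: 24.45
tool_pos: [0.5401, 0.1195, 0.0836]
tool_rot: [2.109, 2.324, 0.022]
contact_force: [-3.1, 8.8, 1.8]
opening: -0.0003
grip_force: 4.7
```

Call:
play_rows --series '[[0,[0.02,0,0],[0,0,0]],[0,[0.03,0,0],[0,0,0]],[0,[0.05,0,0],[0,0,0]],[0,[0.1,0,0],[0,0,0]],[0,[0.3,0,0],[0,0,0]],[0,[0.6,0,0],[0,0,0]],[0,[0.6,0,-0.3],[0,0,0]],[0,[0.3,0,-0.6],[0,0,0]]]'

```text
t: 25.45
tool_pos: [0.5283, 0.2191, 0.1277]
tool_rot: [2.107, 2.326, 0.014]
contact_force: [0.9, 0.7, 0.6]
opening: 0.0001
grip_force: 0.0
```

Call:
play_rows --series '[[0,[0.3,0,-0.8],[0,0,0]],[0,[0.3,0,-0.6],[0,0,0]],[0,[0,0,0],[0,0,0]],[0,[0,0,0],[0,0,0]]]'

```text
t: 25.95
tool_pos: [0.5257, 0.247, 0.1979]
tool_rot: [2.107, 2.324, 0.017]
contact_force: [0.3, 0.0, -0.4]
opening: 0.0004
grip_force: 0.0
```

```bash
python3 - <<'E'
from station import imaging
import cv2,numpy as np
s=imaging.get_image("scene")["color"][110:350,150:430]
t=imaging.get_image("top")["color"][130:370,180:440]
cv2.imwrite("pics/f.png",np.hstack([cv2.resize(np.clip(x*1.3,0,255).astype(np.uint8),(400,345),interpolation=cv2.INTER_CUBIC) for x in(s,t)]))
E
```

```text
(no output)
```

View pics/f.png

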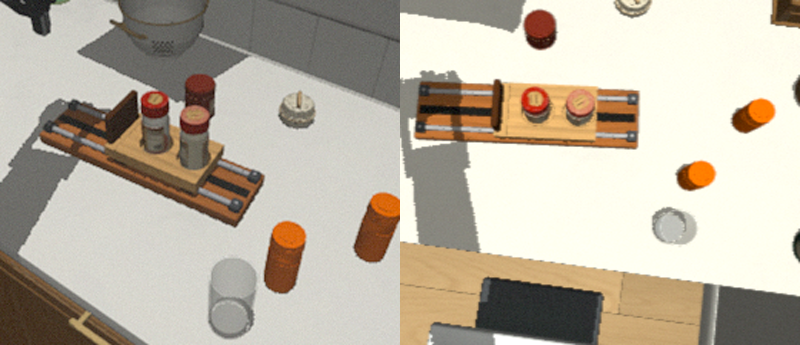

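Both jars stand in the caddy at (155,122) and (193,138), the caddy is at the stop, and the tumbler and tin have not moved.

```bash
python3 -c "
from station import ctrl
print(ctrl.finish_job())"
```

```text
the job is handed in; nothing more can be done
None
```

The red-capped jar stands in its pocket and I pushed the caddy to the hidden stop, about 0.13 m along, pressing with only about 9 N. Both jars are still upright, the glass and tin were not touched, and I handed the job in at about 26 s; no verdict came back.

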